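Index a specimen mount under the microscope and hold it there

TASK

Stand the red specimen mount in the brass ring pocket of the microscope's specimen wheel and let go of it. Then grip the black index knob and turn it clockwise (seen from above) from its home position, counting the clicks, to the third stop and not past it: this carries the mount under the lens. A spring turns the knob back as soon as it is let go, so finish with the knob still gripped at the third stop; leave the other mounts, the petri dish and the slide box where they are.

Things in the scene. Friction and masses are not known exactly. Their poses are not given: they have to be found in the camera images.
- microscope: fixed microscope on a black base 30 mm thick; origin on the table under the wheel's axis. In its frame (mm): the wheel is centred at 0,0; the pocket starts at 0,-70; lens axis at 0,70; head 70 wide in x, at height 250 to 320, from y = 40 back to the column at y = 195 to 275; index knob's axis at -20,-205
- wheel: specimen wheel: flat grey disc, 194 mm diameter, top face 46 mm above the table, with a brass ring pocket on it. It turns clockwise by 2.5 times the knob's angle, so at the third stop the pocket has made half a turn and is under the lens. Origin on its axis, 30 mm above the table
- pocket (a point): centre of the floor of the pocket, level with the wheel's top face, 46 mm above the table; the pocket is a brass ring 10 mm high, 43 mm outside and 34 mm inside diameter, open at the top, riding on the wheel 70 mm from its axis. Come to it from above with the fingers spread along the microscope's x, so that the gripper's body clears the lens turret
- under_lens (a point): fixed point on the wheel's top face straight below the lens. The lens's lower end is 92 mm above the table, its barrel 26 mm wide, and from 206 mm up there is a turret 66 mm wide around the same axis
- index_knob (a joint): knob angle in rad, 0 at home (hard end), growing clockwise from above. Stops each 24 degrees: 0.419, 0.838, 1.257 (third), 1.676, hard end 2.094. A return spring (0.09 to 0.12 N m) always pulls it home and beats the clicks. Turned slowly, these add +-0.06 N m: it peaks a quarter of the way from a stop to the next, is least at three quarters, and builds up again through the next stop
- knob_handle: grip bar of the index knob, black, 46 mm long, 14 thick, 34 high, white pointer line on top at its -x end; turns with the knob, x along the bar, z up. Origin on the knob's axis at the bar's underside, 44 mm above the table; below it a round skirt 52 mm wide. White dots on the base, 45 mm from the axis, mark home (larger dot) and the five stops for the pointer
- knob_grip (a point): point on the knob's axis at the height to grip the bar, 67 mm above the table, 11 mm below the bar's top; x along the bar, pinch across it (along y)
- tray: shallow grey tray fixed on the table, 220 x 90 mm, rim 10 mm high, origin under its centre, x along its length; the three mounts stand in a row along its length, about 65 mm apart, in any order
- red_mount: specimen mount: upright red resin cylinder, 30 mm diameter, 35 mm tall, 25 to 50 g, small steel disc in its top; origin at the centre of its underside; stands on the tray floor 3 mm above the table; it goes into the pocket
- blue_mount: specimen mount: upright blue resin cylinder, 30 mm diameter, 35 mm tall, 25 to 50 g, small steel disc in its top; origin at the centre of its underside; stands on the tray floor 3 mm above the table; leave it alone
- amber_mount: specimen mount: upright amber resin cylinder, 30 mm diameter, 35 mm tall, 25 to 50 g, small steel disc in its top; origin at the centre of its underside; stands on the tray floor 3 mm above the table; leave it alone
- petri_dish: loose closed petri dish with orange medium, 90 mm diameter, 14 mm high, origin under its centre; leave it alone
- slide_box: loose blue slide box, 50 x 90 x 32 mm, origin under its centre; leave it alone

How it is judged:
By the outcome, as a careful person would: the job done as asked, in the order asked, and still so for the second after the job is handed in, while the arm keeps its last pose, push and grip.
It also fails if it takes over 51 s, if anything falls off the work surface, if the arm or the gripper's body presses on something with over 40 N, if the wrist force passes 120 N, or if a joint passes its speed limit or range.

ROBOT

A 6-joint arm with a two-finger parallel gripper is mounted at the origin on the work surface. World frame = base frame: x ahead of the robot, y to its left, z up, the work surface at z = 0. Lengths are in mm, angles in rad, forces in N, time in s.
With the tool pointing down it reaches from about 400 to 825 mm from the base axis. Payload 7 kg.
Tool frame: the origin (TCP) lies on the centre line of the jaws, within the pads' length; the fingertips stand 11 mm ahead of it and the grasp point (between the pads) lies 8 mm behind it (tip_reach is the distance from the TCP to the fingertips, in mm); x points along the fingers, y is the direction in which the jaws open and shut, and the axes are right-handed (so a half turn about x gives the same grasp; the last joint's range is limited). The gripper opens to 88 mm and grips with 3 to 60 N. Pads are 19 mm wide; open, the fingers measure 130 mm over their backs; the gripper's body (78 mm by 193 mm) begins 47 mm behind the grasp point.
Start: joints at [1.409, 0.359, 0.012, 0, -1.224, -0.288], TCP at [293.485, 607.834, 211.261] pointing down, gripper open.
Joint ranges: [-3.07, 3.07], [-1.43, 2.12], [-1.02, 1.25], [-3.03, 1.67], [-3.05, -0], [-3.03, 3.03]. Speed limits (rad/s): [2.39, 2.39, 3.01, 3.14, 3.14, 3.14].

INTERFACE

Orientations are given as a unit quaternion [w, x, y, z].
In Python, from cell import get_state, read_camera, sign_off, trace, tip_reach gives the robot as it stands. The module is installed in compiled form; this text tells all that it offers.
- The arm moves only by the shell command python3 -m jog 'ROWS' [OPENING] [FORCE]. ROWS is a JSON object of lists of equal length, an entry for each row: "translation": the shift along the tool's x, y, z in cm, a list of three; "turn": the turn, a rotation vector about the tool's x, y, z in rad, a list of three. A call has 1 to 20 rows; each row is the pose to reach, as a shift and turn from the pose commanded when the call began, along the tool's axes at that moment; what a row does not reach only later rows make up. A row lasts 1/8 s, in which the tool goes at most 62.5 mm and 10.7 degrees, less where a joint would pass 70% of its speed; a pose out of reach is approached as far as the arm can. A call with a gripper value outside its range is refused whole. OPENING is the gripper's target within -1 to 1 (shut at 1, half-way at 0, fully open at -1), set as the call begins (- or left out, the last holds). The fingers move at their own pace and stop on an object; FORCE is the grip in N (left out, the last holds). Time passes only in rows, so rows that repeat a pose let the fingers close. It gives the time, the measured TCP pose, the force and the opening at its end, in the units of the state.
- get_state(): the state, without advancing time (a new reading comes with each control period).
- read_camera(name): name is "scene" or "side" or "wrist"; returns a dict with "pixels" (420x560x3 uint8, red, green, blue), "K" (3x3 intrinsics, pixels), "xyz" and "attitude" of the camera in the world; the wrist camera has in their place "hand_eye" (4x4, takes a point from camera to tool coordinates, whose origin is the TCP and whose axes are the tool frame's). Camera axes: x right, y down, z forward; pixel columns grow to the right and rows downward; lengths in mm; the calibration is good to about 2 mm. A picture is of the moment at which its call begins: read the wrist's pose just before it. There is no depth.
- sign_off(): hands the job in, once; it reports no verdict.
Trained networks look in the newest picture that a camera, given by its name, has taken for a name from the list of things; names that differ only in an ending like _2 or _b are one class to them, and where a whole thing is asked for, a point or a joint stands for the part that bears it (a point fixed in the world has none). Each returns a list of dicts, best first, with "p" (0 to 1); they miss things now and then, are a little off and sometimes report something else, mostly with a low value. They report only what shows in the picture. A call takes as long as a camera call.
- trace(name, camera): "pixels" (420x560 bool, what is visible of it) and "pixel" ([column, row] in pixels, amid what is visible of it).
The state is a dict: "time_s": time; "joints": joint angles; "qd": joint speeds; "tau": joint torques, N m; "tool_pos": TCP position; "tcp_rot": TCP orientation; "contact_force": force on the tool from outside, world axes, zero at the start; "moment": the same for the moment, N m; "gripper_width": opening from 0.0 (shut) to 1.0 (fully open).
Only numpy, scipy, OpenCV 4.12 (cv2) and the standard library are available. Lean on these libraries where they do the work, as an engineer would, in place of code of your own. Each camera call takes 0.05 s, during which the arm holds its last target. There are 200 camera calls.

## Working session

There is one attempt and no reset: what is moved stays moved. The work goes in short steps, Python scripts to look and compute and a shell command to move; the robot and the scene stay as the last step left them, time stands still between calls to the robot, and variables do not carry over. Pictures are saved under pics/ and viewed, about 8 in all and at most 12, crops included, and the job is handed in when it is done.

```bash
mkdir -p pics
cat > h.py <<'E'
import numpy as np, cv2
from cell import *
from scipy.spatial.transform import Rotation as R
def rot(q): return R.from_quat([q[1],q[2],q[3],q[0]]).as_matrix()
def cam(name):
    s=get_state(); c=read_camera(name)
    if name=="wrist":
        T=np.eye(4);T[:3,:3]=rot(s["tcp_rot"]);T[:3,3]=s["tool_pos"]
        T=T@np.array(c["hand_eye"]); Rm,t=T[:3,:3],T[:3,3]
    else:
        a=np.array(c["attitude"]); Rm=a if a.shape==(3,3) else rot(a); t=np.array(c["xyz"])
    return c["pixels"],np.array(c["K"]),Rm,t
def ray(px,K,Rm,t,z):
    d=Rm@np.linalg.solve(K,np.array([px[0],px[1],1.]))
    return t+d*(z-t[2])/d[2]
def proj(P,K,Rm,t):
    p=K@(Rm.T@(np.asarray(P,float)-t)); return p[:2]/p[2]
def save(n,im): cv2.imwrite(f"pics/{n}.png",cv2.cvtColor(im,cv2.COLOR_RGB2BGR))
E
python3 - <<'E'
from h import *
s=get_state(); print(s); print(tip_reach if not callable(tip_reach) else tip_reach())
print(np.round(rot(s["tcp_rot"]),3))
ims=[]
for n in ["scene","side"]:
    im,K,Rm,t=cam(n); ims.append(im); print(n,t,Rm[:,2],K[0,0])
    for o,z in [("red_mount",20),("blue_mount",20),("amber_mount",20),("wheel",46),("pocket",50),("knob_handle",78),("petri_dish",14),("slide_box",32),("tray",5),("microscope",30)]:
        for r in trace(o,n)[:1]:
            print(o,round(r["p"],2),r["pixel"],r["pixels"].sum(),ray(r["pixel"],K,Rm,t,z).round())
    save(n,im)
E
```

```text
{'time_s': 0.0, 'joints': array([ 1.40909304e+00,  3.59398589e-01,  1.10357371e-02, -3.69737301e-04,
       -1.22407993e+00, -2.88080947e-01]), 'qd': array([-0.00049564,  0.00130707, -0.00043212,  0.00225991,  0.00049029,
       -0.00035926]), 'tau': array([-3.52921438e-05, -5.82721317e+01,  2.93046409e+01,  6.99689627e+00,
        6.71296104e-03, -1.71416482e-04]), 'tool_pos': array([293.2765047 , 607.37673467, 210.30154049]), 'tcp_rot': array([ 0.15714029, -0.68920446,  0.15831771,  0.68937627]), 'contact_force': array([ 0.41676878, -0.06815576, -0.1879356 ]), 'moment': array([-0.03615846, -0.05138068, -0.03404711]), 'gripper_width': 1.0026844394787422}
11.0
[[-0.001 -0.435 -0.9  ]
 [-0.002 -0.9    0.435]
 [-1.     0.002 -0.   ]]
scene [1107.95446142 -457.92175293  762.31352638] [-0.57650444  0.37246425 -0.72726406] 385.01281283459514
red_mount 0.74 [211.4, 239.5] 200 [ 483. -276.   20.]
blue_mount 0.78 [216.7, 257.5] 169 [ 541. -291.   20.]
amber_mount 0.74 [203.2, 218.9] 136 [ 407. -262.   20.]
wheel 0.75 [215.1, 257.8] 224 [ 560. -300.   46.]
pocket 0.93 [369.8, 195.3] 3023 [611
[... 160 characters left out ...]
91.    5.]
microscope 0.72 [393.6, 175.8] 16285 [576. 261.  30.]
side [ 418.6210841  -828.37944742  560.95634506] [ 0.16980867  0.81821829 -0.54925753] 402.52059035584676
red_mount 0.53 [249.9, 291.5] 355 [ 480. -273.   20.]
blue_mount 0.56 [278.6, 297.3] 360 [ 531. -297.   20.]
amber_mount 0.65 [207.3, 293.8] 328 [ 401. -265.   20.]
wheel 0.9 [271.1, 174.8] 2041 [593. 139.  46.]
pocket 0.8 [271.7, 178.4] 2106 [590. 111.  50.]
knob_handle 0.87 [294.8, 212.1] 389 [ 604. -103.   78.]
petri_dish 0.89 [357.6, 267.9] 1090 [ 710. -236.   14.]
slide_box 0.63 [331.8, 367.7] 2120 [ 580. -469.   32.]
tray 0.8 [240.8, 307.5] 3546 [ 460. -296.    5.]
microscope 0.56 [260.7, 164.1] 11991 [580. 241.  30.]
```

View pics/scene.png

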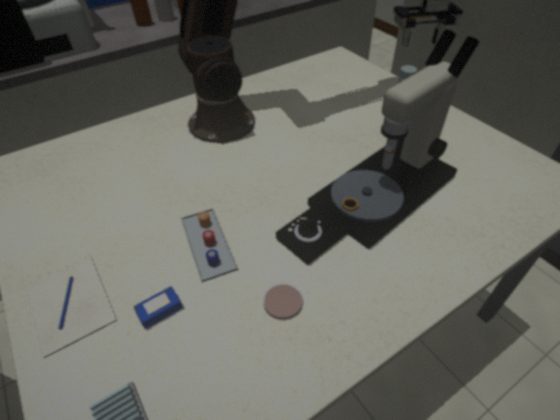

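View pics/side.png

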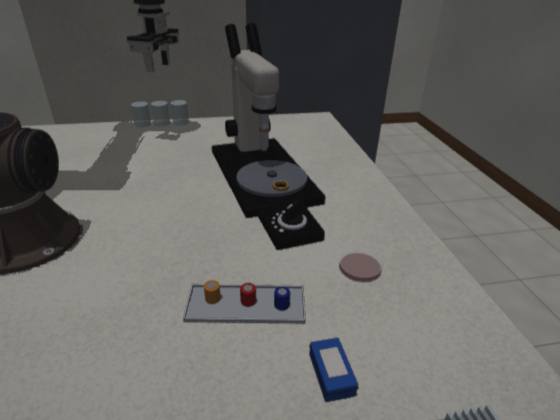

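Scene view: red mount (209,238) is the middle one between amber (204,218) and blue (212,257), the brass ring is at (350,204), the hub at (367,191) and the knob at (309,228). Side view: red (248,294), ring (281,185), hub (272,174), knob (292,215). The path past the microscope should stay on its robot side, and high.

```bash
cat >> h.py <<'E'
def plan(wps):
    """wps: list of (xyz, tool-y yaw deg world, pointing down) -> translation(cm)/turn rows from the present pose"""
    s=get_state(); R0=rot(s["tcp_rot"]); p0=np.array(s["tool_pos"])
    for p,y in wps:
        y=np.radians(y); Y=np.array([np.cos(y),np.sin(y),0]); X=np.array([0,0,-1.]); Rt=np.c_[X,Y,np.cross(X,Y)]
        print((R0.T@(np.array(p)-p0)/10).round(2).tolist(), R.from_matrix(R0.T@Rt).as_rotvec().round(3).tolist())
def yaw(): 
    Y=rot(get_state()["tcp_rot"])[:,1]; return np.degrees(np.arctan2(Y[1],Y[0]))
E
python3 - <<'E'
from h import *
obs={"scene":dict(hub=(367,191,50),ring=(350,204,56),knob=(309,228,60)),"side":dict(hub=(272,174,50),ring=(281,185,56),knob=(292,217,60))}
for n in obs:
    im,K,Rm,t=cam(n)
    for k,(u,v,z) in obs[n].items(): print(n,k,ray((u,v),K,Rm,t,z).round())
plan([((200,420,330),-110),((400,220,330),-103),((430,0,330),-103),((480,-275,200),-103)])
E
```

```text
scene hub [594. 138.  50.]
scene ring [610.  64.  56.]
scene knob [620. -74.  60.]
side hub [595. 136.  50.]
side ring [605.  61.  56.]
side knob [600. -95.  60.]
[-11.87, 20.98, 0.25] [-0.101, -0.0, -0.0]
[-11.87, 30.3, -26.45] [-0.223, -0.0, -0.0]
[-11.87, 48.8, -38.72] [-0.223, -0.0, -0.0]
[1.13, 71.4, -55.18] [-0.223, -0.0, -0.0]
```

```bash
python3 -m jog '{"translation":[[-4,5,0],[-8,10,0],[-12,15,0],[-12,21,0],[-12,24,-6],[-12,27,-12],[-12,29,-18],[-12,31,-24],[-12,34,-28],[-12,38,-31],[-12,43,-35],[-12,48,-38],[-9,53,-42],[-6,58,-46],[-4,64,-50],[-1,68,-53],[2,71.4,-55.2],[2,71.4,-55.2],[2,71.4,-55.2]],"turn":[[0,0,0],[0,0,0],[-0.1,0,0],[-0.15,0,0],[-0.22,0,0],[-0.22,0,0],[-0.22,0,0],[-0.22,0,0],[-0.22,0,0],[-0.22,0,0],[-0.22,0,0],[-0.22,0,0],[-0.22,0,0],[-0.22,0,0],[-0.22,0,0],[-0.22,0,0],[-0.22,0,0],[-0.22,0,0],[-0.22,0,0]]}'
python3 - <<'E'
from h import *
print(get_state()["joints"].round(2),yaw())
im,K,Rm,t=cam("wrist"); print(t.round())
for o in ["red_mount","blue_mount","amber_mount"]:
    for r in trace(o,"wrist")[:2]: print(o,round(r["p"],2),r["pixel"],r["pixels"].sum(),ray(r["pixel"],K,Rm,t,38).round(1))
cv2.circle(im,tuple(int(v) for v in proj((480,-275,38),K,Rm,t)),4,(0,255,0),1)
save("w1",im)
E
```

```text
time_s: 3.58
tool_pos: [479.9, -275.5, 190.9]
tcp_rot: [0.082, -0.702, 0.082, 0.703]
contact_force: [-0.2, 0.7, 1.0]
gripper_width: 1.001
[-0.17  0.17 -0.29  0.   -1.11  1.51] -103.25101820709877
[ 546. -291.  364.]
red_mount 0.58 [286.3, 186.7] 1011 [ 477.1 -280.2   38. ]
blue_mount 0.97 [293.7, 113.0] 924 [ 538.5 -300.8   38. ]
amber_mount 0.79 [281.3, 249.2] 970 [ 419.6 -262.1   38. ]
```

View pics/w1.png

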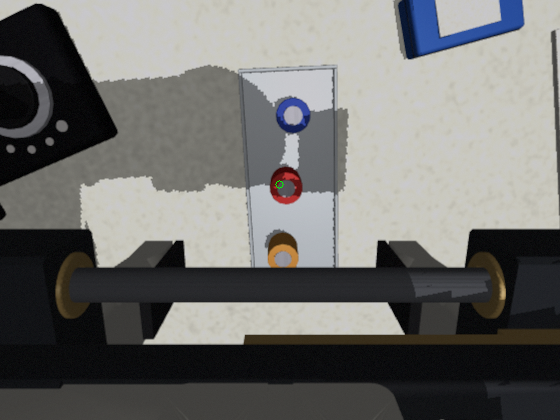

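Red mount's steel disc is at about (287,187); jaws already lie across the tray. Refining with the disc, then descending.

Run:
```python
from h import *
im,K,Rm,t=cam("wrist")
hsv=cv2.cvtColor(im,cv2.COLOR_RGB2HSV)
box=np.zeros(im.shape[:2],bool); box[155:215,260:315]=1
red=box&(hsv[...,1]>120)&((hsv[...,0]<8)|(hsv[...,0]>172))
hull=np.zeros(im.shape[:2],np.uint8); cv2.fillConvexPoly(hull,cv2.convexHull(np.argwhere(red)[:,::-1].astype(np.int32)),1)
d=(hull>0)&~red; n,l,st,c=cv2.connectedComponentsWithStats(d.astype(np.uint8)); i=1+st[1:,4].argmax()
print(st[i],c[i],ray(c[i],K,Rm,t,38).round(1)); ys,xs=np.nonzero(hull); print(xs.min(),xs.max(),ys.min(),ys.max())
print(proj((477,-281,38),K,Rm,t),proj((477,-281,3),K,Rm,t), proj(get_state()["tool_pos"],K,Rm,t))
cv2.imwrite("pics/w1c.png",cv2.resize(cv2.cvtColor(im,4)[150:220,250:330],None,fx=7,fy=7,interpolation=cv2.INTER_NEAREST))
plan([((476,-281,120),-103),((476,-281,28),-103)])
```

```text
[279 181  18  18 254] [287.56692913 189.24409449] [ 475.8 -279.5   38. ]
272 303 168 204
[288.93058129 187.57295656] [288.14147571 180.293093  ] [280.83393902 247.43093183]
[7.27, 0.78, 0.34] [-0.001, -0.002, 0.0]
[16.47, 0.78, 0.36] [-0.001, -0.002, 0.0]
```

View pics/w1c.png

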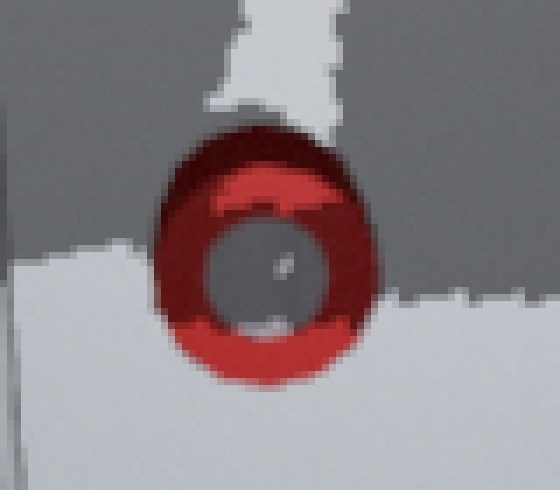

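The crop confirms the disc centre at pixel (287.6,189.2), which gives (476,-279.5).

```bash
python3 -m jog '{"translation":[[4,0.6,0.4],[8,0.6,0.4],[12,0.6,0.4],[14.5,0.6,0.4],[16.4,0.6,0.4],[16.4,0.6,0.4],[16.4,0.6,0.4]],"turn":[[0,0,0],[0,0,0],[0,0,0],[0,0,0],[0,0,0],[0,0,0],[0,0,0]]}' - 
python3 -m jog '{"translation":[[0,0,0],[0,0,0],[0,0,0],[0,0,0],[0,0,0],[0,0,0],[0,0,0],[0,0,0]],"turn":[[0,0,0],[0,0,0],[0,0,0],[0,0,0],[0,0,0],[0,0,0],[0,0,0],[0,0,0]]}' 1 20
python3 - <<'E'
from h import *
s=get_state();print(s["tool_pos"],s["gripper_width"],s["contact_force"])
plan([((476,-280,150),-103),((500,-140,220),-135),((560,-20,240),-170),((570,0,240),-170)])
E
```

```text
time_s: 4.7
tool_pos: [475.9, -279.9, 28.5]
tcp_rot: [-0.081, 0.703, -0.081, -0.702]
contact_force: [0.5, -1.0, -0.1]
gripper_width: 0.998
time_s: 5.7
tool_pos: [474.9, -280.1, 27.2]
tcp_rot: [0.081, -0.702, 0.081, 0.702]
contact_force: [0.0, -0.6, -0.1]
gripper_width: 0.148
[ 474.86631146 -280.07405496   27.22446436] 0.1484744923737973 [ 0.03827182 -0.61682593 -0.09746982]
[-12.28, -0.03, -0.11] [-0.003, 0.0, 0.0]
[-19.28, -14.21, 0.75] [0.556, 0.0, -0.0]
[-21.28, -27.26, -2.36] [1.166, 0.0, -0.0]
[-21.28, -29.44, -2.88] [1.166, 0.0, -0.0]
```

Run:
```python
from h import *
print(get_state()["gripper_width"])
im,K,Rm,t=cam("wrist"); save("w2",im)
im2,_,_,_=cam("side"); c=cv2.resize(im2[250:340,170:320],None,fx=3.7,fy=3.7,interpolation=cv2.INTER_CUBIC)
print(get_state()["gripper_width"])
a=cv2.resize(im,(400,300)); b=cv2.resize(c,(400,240)); save("w2m",np.vstack([a,b]))
```

```text
0.1484744923737973
0.06235071922261745
```

View pics/w2m.png

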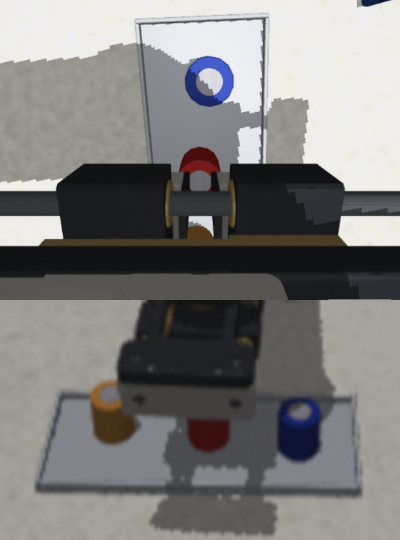

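Run:
```python
from h import *
s=get_state();print(s["tool_pos"],s["gripper_width"],s["contact_force"])
im,K,Rm,t=cam("wrist"); print(t)
for o in ["red_mount","blue_mount","amber_mount"]:
    for r in trace(o,"wrist")[:1]: 
        ys,xs=np.nonzero(r["pixels"]); print(o,r["p"],r["pixel"],xs.min(),xs.max(),ys.min(),ys.max(),ray(r["pixel"],K,Rm,t,38).round(1))
print("tcp",proj(s["tool_pos"],K,Rm,t))
for x in (475,480,485,490,495): print(x,proj((x,-280-(x-475)*.23,38),K,Rm,t))
sc,K,Rm,t=cam("scene")
b=cv2.resize(im[200:350,200:360],(640,600)); save("w3",b)
```

```text
[ 474.86043564 -280.08493538   27.24637259] 0.06235071922261745 [ 0.05740477 -0.39804915  0.35166316]
[ 540.90469939 -295.1978528   200.57934847]
red_mount 0.87 [278.6, 231.1] 254 306 206 267 [ 487.1 -281.8   38. ]
blue_mount 0.69 [291.0, 111.4] 259 327 79 149 [ 538.2 -299.2   38. ]
amber_mount 0.57 [278.5, 324.6] 274 287 316 334 [ 439.4 -270.6   38. ]
tcp [280.86083384 247.43472529]
475 [280.65108246 255.56424723]
480 [280.62130991 245.34253916]
485 [280.59108721 234.9662849 ]
490 [280.56040409 224.4319528 ]
495 [280.52924994 213.73590275]
```

View pics/w3.png

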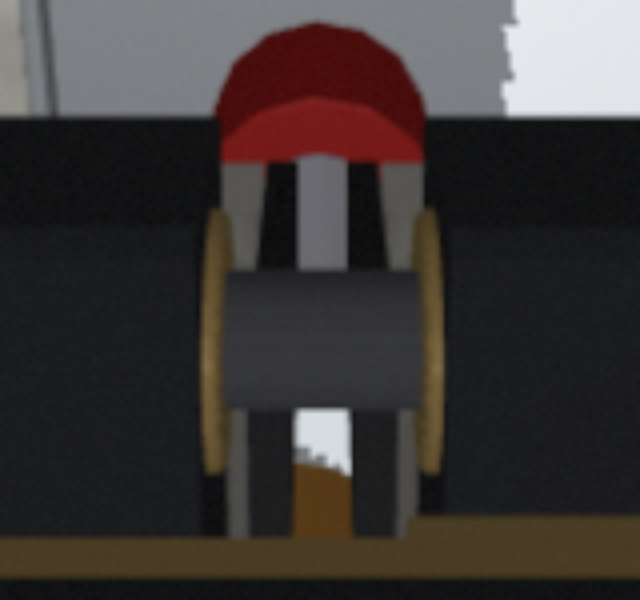

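Reading of the crop: the mount still stands near (475,-280), upright. The jaws closed past 30 mm without force, so the fingertips are above the mount's top and lower than expected from the reported height is needed. I'll open half-way, go 11 mm lower (safe either way) and close again.

```bash
python3 -m jog '{"translation":[[0,0,0],[0,0,0],[0,0,0],[0,0,0],[0,0,0]],"turn":[[0,0,0],[0,0,0],[0,0,0],[0,0,0],[0,0,0]]}' 0 20
python3 -m jog '{"translation":[[0.4,0,0],[0.8,0,0],[1.1,0,0],[1.1,0,0]],"turn":[[0,0,0],[0,0,0],[0,0,0],[0,0,0]]}' 
python3 -m jog '{"translation":[[0,0,0],[0,0,0],[0,0,0],[0,0,0]],"turn":[[0,0,0],[0,0,0],[0,0,0],[0,0,0]]}' 1 20
python3 -c "
from h import *
print(get_state()['moment'],get_state()['tau'])"
```

```text
time_s: 6.68
tool_pos: [474.9, -280.1, 27.3]
tcp_rot: [-0.081, 0.702, -0.081, -0.702]
contact_force: [0.3, -0.6, -0.3]
gripper_width: 0.48
time_s: 7.18
tool_pos: [474.6, -280.0, 15.8]
tcp_rot: [0.081, -0.702, 0.081, 0.703]
contact_force: [0.5, 0.7, -0.7]
gripper_width: 0.498
time_s: 7.68
tool_pos: [475.0, -280.1, 16.3]
tcp_rot: [-0.081, 0.703, -0.081, -0.702]
contact_force: [-0.1, 0.3, 0.3]
gripper_width: 0.331
[-0.03608092 -0.0380291   0.03842732] [-4.72402875e-02 -4.95934546e+01  2.02867413e+01  4.74377632e+00
  5.64479863e-02 -5.94286430e-04]
```

Run:
```python
from h import *
plan([((475,-280,120),-103),((500,-150,220),-136),((580,0,220),-170),((606,50,215),-170)])
```

```text
[-10.37, -0.01, -0.0] [-0.003, -0.0, 0.0]
[-20.37, -13.24, 0.52] [0.573, -0.0, 0.0]
[-20.36, -29.66, -3.85] [1.166, -0.0, 0.0]
[-19.86, -35.12, -5.25] [1.166, -0.0, 0.0]
```

```bash
python3 -m jog '{"translation":[[-2,0,0],[-5,0,0],[-9,0,0],[-13,-3,0],[-17,-7,0],[-20,-11,0],[-20.4,-15,0],[-20.4,-19,-1],[-20.4,-24,-2.5],[-20.4,-29.6,-4],[-20,-32,-4.6],[-19.9,-35.1,-5.2],[-19.9,-35.1,-5.2],[-19.9,-35.1,-5.2]],"turn":[[0,0,0],[0,0,0],[0,0,0],[0.15,0,0],[0.3,0,0],[0.45,0,0],[0.6,0,0],[0.75,0,0],[0.9,0,0],[1.05,0,0],[1.166,0,0],[1.166,0,0],[1.166,0,0],[1.166,0,0]]}'
python3 - <<'E'
from h import *
print(get_state()["joints"].round(2),get_state()["gripper_width"],get_state()["tool_pos"],yaw())
im,K,Rm,t=cam("wrist"); np.savez("wv.npz",K=K,Rm=Rm,t=t); save("w4",im)
for o,z in [("pocket",52),("wheel",46),("knob_handle",78),("red_mount",40)]:
    for r in trace(o,"wrist")[:2]:
        ys,xs=np.nonzero(r["pixels"]); print(o,r["p"],r["pixel"],xs.min(),xs.max(),ys.min(),ys.max(),ray(r["pixel"],K,Rm,t,z).round(1))
E
```

```text
time_s: 9.43
tool_pos: [605.1, 49.7, 215.0]
tcp_rot: [0.454, -0.542, 0.454, 0.542]
contact_force: [0.3, 0.1, -0.2]
gripper_width: 0.33
[ 0.4   0.25 -0.14 -0.   -1.19 -0.23] 0.32968360882174913 [605.10203958  49.69765635 215.03515088] -169.95146330224992
pocket 0.87 [274.4, 210.9] 187 363 172 335 [605.6  77.5  52. ]
wheel 0.75 [274.1, 206.9] 188 362 172 335 [606.3  75.3  46. ]
knob_handle 0.84 [303.7, 48.3] 273 332 19 82 [606.5 -63.8  78. ]
red_mount 0.89 [280.6, 243.3] 248 313 212 268 [593.3 113.   40. ]
```

View pics/w4.png

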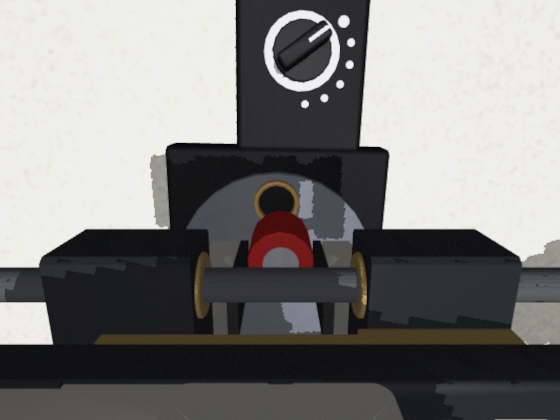

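The ring shows at about (276,202), the mount hanging upright in the jaws with its disc at (281,257), the knob at (302,52) with pointer toward the large home dot (344,21). Now fitting ring, mount offset and knob.

Run:
```python
from h import *
v=np.load("wv.npz");K,Rm,t=v["K"],v["Rm"],v["t"]
im=cv2.cvtColor(cv2.imread("pics/w4.png"),4); hsv=cv2.cvtColor(im,cv2.COLOR_RGB2HSV)
b=np.zeros(im.shape[:2],bool); b[172:212,245:305]=1
m=b&(hsv[...,0]>9)&(hsv[...,0]<25)&(hsv[...,1]>80)&(hsv[...,2]>60)
pts=np.array([ray(p[::-1],K,Rm,t,56)[:2] for p in np.argwhere(m)])
A=np.c_[2*pts,np.ones(len(pts))]; s=np.linalg.lstsq(A,(pts**2).sum(1),rcond=None)[0]
print("ring",len(pts),s[:2],"r",np.sqrt(s[2]+s[0]**2+s[1]**2))
p=np.array([605.1,49.7,215.0])
for dz in (0,13,21.7): print(dz,proj(p+[0,0,dz],K,Rm,t))
# dots
g=cv2.cvtColor(im,cv2.COLOR_RGB2GRAY); w=((g>150)).astype(np.uint8); w[:, :285]=0; w[:,360:]=0; w[115:]=0
n,l,st,c=cv2.connectedComponentsWithStats(w)
D=[]
for i in range(1,n):
    if 10<st[i,4]<400: q=ray(c[i],K,Rm,t,30); D.append(q); print(st[i,4],c[i].round(1),q.round(1))
# black bar mask
ring=(g>150); 
z=np.array([[x,y] for y in range(12,92) for x in range(262,344) if g[y,x]>150 and l[y,x] and st[l[y,x],4]>=400])
print(len(z), z.min(0) if len(z) else 0, z.max(0) if len(z) else 0)
d=(g>45)&(hsv[...,1]<90); 
# mount disc
b2=np.zeros_like(b); b2[240:269,255:308]=1
red=b2&(hsv[...,1]>120); gr=b2&(hsv[...,1]<60)&(g>60)
n,l,st,c=cv2.connectedComponentsWithStats(gr.astype(np.uint8)); i=1+st[1:,4].argmax(); print("disc",st[i],c[i])
cv2.imwrite("pics/w4k.png",cv2.resize(np.hstack([im[5:115,255:365],im[170:280,225:335]])[...,::-1],None,fx=3.6,fy=3.6,interpolation=cv2.INTER_CUBIC))
```

```text
ring 449 [605.71642833  67.65703282] r 18.606979296783493
0 [280.244002   246.78611506]
13 [280.27272354 256.97777412]
21.7 [280.2944081  264.67240253]
118 [343.4  21. ] [574.5 -99.3  30. ]
57 [350.6  42.2] [564.4 -83.5  30. ]
56 [349.4  64.2] [561.3 -65.1  30. ]
53 [339.6  83.8] [566.5 -46.9  30. ]
52 [323.9  97.6] [578.2 -32.4  30. ]
50 [304.6 103.6] [594.9 -23.9  30. ]
1254 [285  12] [339  91]
disc [263 248  36  20 602] [280.3820598  258.70598007]
```

View pics/w4k.png

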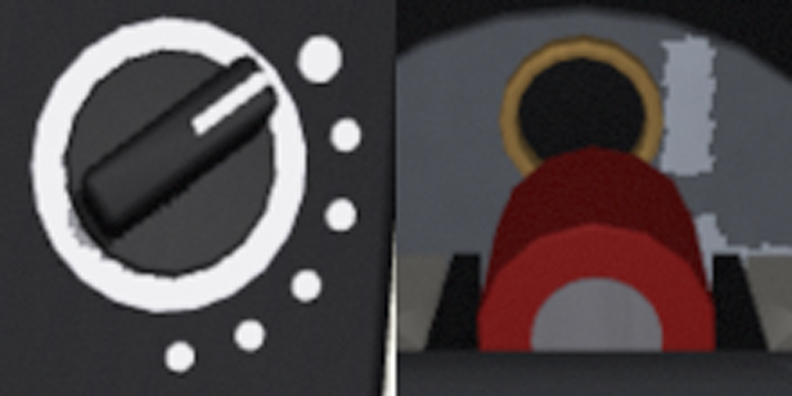

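Run:
```python
from h import *
v=np.load("wv.npz");K,Rm,t=v["K"],v["Rm"],v["t"]
D=np.array([[343.4,21],[350.6,42.2],[349.4,64.2],[339.6,83.8],[323.9,97.6],[304.6,103.6]])
P=np.array([ray(d,K,Rm,t,30)[:2] for d in D])
A=np.c_[2*P,np.ones(6)]; s=np.linalg.lstsq(A,(P**2).sum(1),rcond=None)[0]; k=s[:2]
print("knob axis",k,"r",np.sqrt(s[2]+k@k),"dot angles",np.degrees(np.arctan2(*(P-k).T[::-1])))
for c in ([605.7,67.7],[605.7,66.5],[605.7,65.5]):
    c=np.array(c); d=c-k; a=np.arctan2(d[1],d[0])-np.arctan2(135,20); u=np.array([np.sin(a),-np.cos(a)]) # -y micro
    f=lambda q:proj([*q,56],K,Rm,t).round(1)
    w=np.array([np.cos(a),np.sin(a)])
    print(c,np.linalg.norm(d),np.hypot(135,20),"yaw",np.degrees(a),"outer top",f(c+21.5*u),"inner top",f(c+17*u),"sides",f(c-21.5*w),f(c+21.5*w))
# bar ends on top z=78 : pointer end / other end from crop
for q in [(246/3.6+255,62/3.6+5),(275/3.6+255,100/3.6+5),(85/3.6+255,180/3.6+5),(112/3.6+255,240/3.6+5)]: print(ray(q,K,Rm,t,78).round(1))
plan([((605.7,67,150),-170),((605.7,67,61),-170)])
```

```text
knob axis [606.43669585 -67.49395404] r 45.04758273578967 dot angles [-135.03554133 -159.23052206  176.96348772  152.75387567  128.78554917
  104.85839734]
[605.7  67.7] 135.19596122033454 136.4734406395618 yaw 8.739180804472674 outer top [276.5 179.2] inner top [276.4 184.1] sides [299.2 202.6] [252.8 201.5]
[605.7  66.5] 133.99597919560654 136.4734406395618 yaw 8.741976800948786 outer top [276.7 177.9] inner top [276.6 182.8] sides [299.4 201.3] [253.  200.3]
[605.7  65.5] 132.9959944227849 136.4734406395618 yaw 8.744345339895862 outer top [276.9 176.9] inner top [276.8 181.7] sides [299.6 200.3] [253.2 199.2]
[595.2 -84.7  78. ]
[587.6 -78.5  78. ]
[625.  -55.5  78. ]
[617.  -44.4  78. ]
[6.55, -0.35, 1.75] [-0.0, 0.0, 0.0]
[15.45, -0.34, 1.75] [-0.0, 0.0, 0.0]
```

```bash
python3 -m jog '{"translation":[[3,-0.3,1.9],[7,-0.3,1.9],[11,-0.3,1.9],[13.5,-0.3,1.9],[14,-0.3,1.9],[14,-0.3,1.9],[14,-0.3,1.9]],"turn":[[0,0,0],[0,0,0],[0,0,0],[0,0,0],[0,0,0],[0,0,0],[0,0,0]]}'
python3 -m jog '{"translation":[[0.3,0,0],[0.6,0,0],[0.9,0,0],[1.2,0,0],[1.4,0,0],[1.4,0,0]],"turn":[[0,0,0],[0,0,0],[0,0,0],[0,0,0],[0,0,0],[0,0,0]]}'
```

```text
time_s: 10.55
tool_pos: [606.0, 69.3, 76.8]
tcp_rot: [-0.455, 0.542, -0.454, -0.541]
contact_force: [0.1, -0.2, -0.3]
gripper_width: 0.333
time_s: 11.3
tool_pos: [605.0, 69.0, 61.0]
tcp_rot: [0.454, -0.542, 0.455, 0.542]
contact_force: [-0.3, -0.1, -0.8]
gripper_width: 0.327
```

```bash
python3 -m jog '{"translation":[[0.1,0,0],[0.2,0,0],[0.2,0,0]],"turn":[[0,0,0],[0,0,0],[0,0,0]]}'
python3 -m jog '{"translation":[[0,0,0],[0,0,0],[0,0,0],[0,0,0]],"turn":[[0,0,0],[0,0,0],[0,0,0],[0,0,0]]}' -0.2
python3 -m jog '{"translation":[[-3,0,0],[-8,0,0],[-14,0,-0.5],[-16,0,-4],[-16,0,-6],[-16,0,-6],[-16,0,-6]],"turn":[[0,0,0],[0,0,0],[0,0,0],[0,0,0],[0,0,0],[0,0,0],[0,0,0]]}'
python3 - <<'E'
from h import *
im,K,Rm,t=cam("wrist"); np.savez("wv5.npz",K=K,Rm=Rm,t=t); save("w5",im)
print(get_state()["tool_pos"],yaw(),proj((605.2,68.5,81),K,Rm,t),proj((605.2,68.5,56),K,Rm,t))
for r in trace("red_mount","wrist")[:1]: print(r["p"],r["pixel"])
sd=cam("side")[0]; save("w5c",np.hstack([cv2.resize(im[100:300,180:380],(400,400)),cv2.resize(sd[120:240,220:340],(400,400))]))
E
```

```text
time_s: 11.68
tool_pos: [605.2, 69.1, 59.4]
tcp_rot: [-0.454, 0.542, -0.454, -0.542]
contact_force: [-0.0, -0.8, 1.0]
gripper_width: 0.326
time_s: 12.18
tool_pos: [605.1, 69.1, 59.3]
tcp_rot: [0.454, -0.542, 0.454, 0.542]
contact_force: [-0.6, 1.1, -0.6]
gripper_width: 0.599
time_s: 13.05
tool_pos: [614.9, 10.0, 217.8]
tcp_rot: [0.454, -0.541, 0.455, 0.542]
contact_force: [-0.9, 0.3, -0.0]
gripper_width: 0.6
[615.03377256  10.30221427 218.02331347] -169.97174636705793 [279.12647825 253.09711315] [279.13379486 243.1941747 ]
0.72 [280.3, 250.1]
```

View pics/w5c.png

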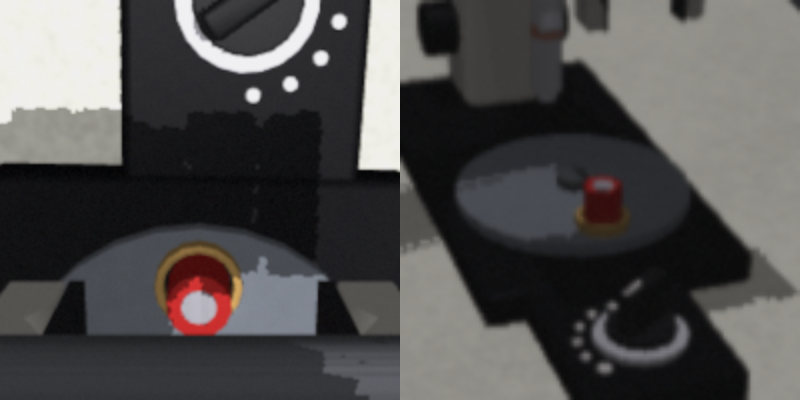

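The mount stands upright in the ring (both views), the knob pointer is still at home. Next: above the knob, and I'll check the true fingertip height in the side picture, since the first grasp contradicted it.

Run:
```python
from h import *
plan([((606.4,-67.5,140),-225),((606.4,-67.5,100),-225)])
```

```text
[7.85, 2.22, -7.53] [0.961, -0.001, -0.001]
[11.85, 2.22, -7.53] [0.961, -0.001, -0.001]
```

```bash
python3 -m jog '{"translation":[[0,0.5,-2],[0,1,-4],[0,1.5,-6],[2,2.2,-7.5],[5,2.2,-7.5],[7.8,2.2,-7.5],[7.8,2.2,-7.5],[7.8,2.2,-7.5]],"turn":[[0.16,0,0],[0.32,0,0],[0.48,0,0],[0.64,0,0],[0.8,0,0],[0.96,0,0],[0.96,0,0],[0.96,0,0]]}'
python3 - <<'E'
from h import *
s=get_state();p=np.array(s["tool_pos"]);print(p,yaw(),s["joints"].round(2))
Rt=rot(s["tcp_rot"]);Y=Rt[:,1]
out=[]
for n in ("side","scene"):
    im,K,Rm,t=cam(n); S=5; c=proj(p,K,Rm,t); x0,y0=int(c[0])-40,int(c[1])-50
    z=cv2.resize(im[y0:y0+100,x0:x0+80],None,fx=S,fy=S,interpolation=cv2.INTER_CUBIC)
    for sgn in (-1,1):
        for dz,col in ((-11,(255,0,0)),(0,(0,255,0)),(15,(0,255,255))):
            q=proj(p+sgn*36*Y+[0,0,dz],K,Rm,t); cv2.circle(z,(int((q[0]-x0)*S),int((q[1]-y0)*S)),5,col,-1)
    out.append(z)
save("w6",np.hstack(out))
E
```

```text
time_s: 14.2
tool_pos: [607.7, -67.4, 142.2]
tcp_rot: [0.653, -0.272, 0.652, 0.272]
contact_force: [0.1, 0.2, -0.1]
gripper_width: 0.601
[607.6751236  -67.39546327 142.23490855] 135.27466387837399 [ 0.21  0.31 -0.23  0.   -1.03 -0.99]
```

View pics/w6.png

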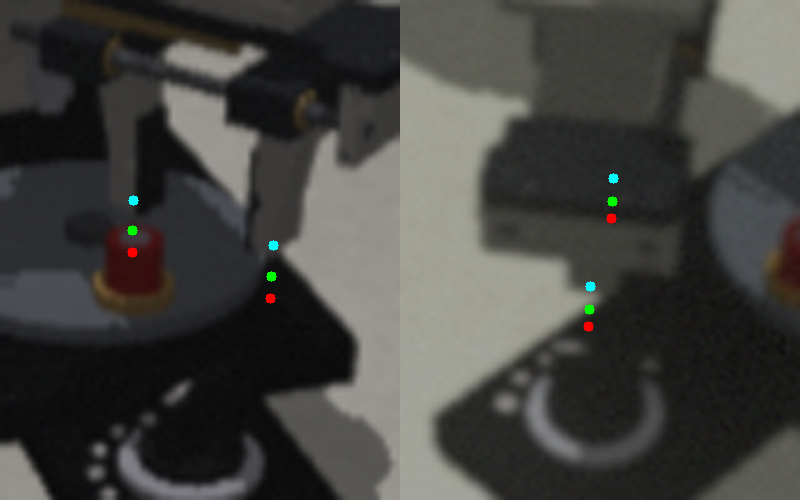

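Side view: fingertips at the cyan marks, about 14 mm above the reported TCP (not 11 mm below), which explains the first miss. So I'll grip the knob at TCP z ≈ 36 (tips ≈ 50, above the skirt at 44).

```bash
python3 -m jog '{"translation":[[2.5,0,0],[5,0,0],[7.5,0,0],[9,0,0],[9.6,0,0],[10.2,0,0],[10.2,0,0],[10.2,0,0]],"turn":[[0,0,0],[0,0,0],[0,0,0],[0,0,0],[0,0,0],[0,0,0],[0,0,0],[0,0,0]]}'
python3 -m jog '{"translation":[[0.2,0,0],[0.4,0,0],[0.4,0,0]],"turn":[[0,0,0],[0,0,0],[0,0,0]]}'
python3 -c "
from h import *
s=get_state();print(s['tool_pos'],yaw(),s['contact_force']);plan([((606.4,-67.5,36),-225)])"
```

```text
time_s: 15.3
tool_pos: [607.4, -67.6, 39.9]
tcp_rot: [0.654, -0.271, 0.653, 0.271]
contact_force: [0.0, 0.1, 0.1]
gripper_width: 0.598
time_s: 15.68
tool_pos: [606.8, -67.7, 35.1]
tcp_rot: [0.653, -0.271, 0.653, 0.271]
contact_force: [-0.3, 0.4, -0.7]
gripper_width: 0.605
[606.81400137 -67.69676976  35.08358369] 135.02143757295545 [-0.25121149  0.38077891 -0.7179596 ]
[-0.09, 0.04, -0.02] [0.0, -0.0, -0.0]
```

```bash
python3 -m jog '{"translation":[[0,0,0],[0,0,0],[0,0,0],[0,0,0],[0,0,0],[0,0,0],[0,0,0]],"turn":[[0,0,0],[0,0,0],[0,0,0],[0,0,0],[0,0,0],[0,0,0],[0,0,0]]}' 1 40
python3 -c "
from h import *
s=get_state();print(s['tool_pos'],yaw(),s['contact_force'],s['moment'],s['gripper_width'])"
```

```text
time_s: 16.55
tool_pos: [606.9, -67.7, 35.3]
tcp_rot: [0.653, -0.271, 0.653, 0.271]
contact_force: [-0.3, 1.2, 1.0]
gripper_width: 0.159
[606.89676055 -67.65288268  35.26905909] 135.01582742719629 [-0.32987571  1.23354166  0.98516893] [ 0.43147865  0.11837099 -0.00451966] 0.15943039016034638
```

Gripped the bar (14 mm, little side force). Now turning clockwise in quarter-steps (6° = 0.105 rad), reading the moment.

```bash
cat > m.py <<'E'
from h import *
s=get_state();print(f"t {s['time_s']:.2f} turned {135.02-yaw()%360:.1f} Mz {s['moment'][2]:.3f} F {s['contact_force'].round(1)} w {s['gripper_width']:.3f}")
E
python3 m.py
python3 -m jog '{"translation":[[0,0,0],[0,0,0],[0,0,0]],"turn":[[0.05,0,0],[0.105,0,0],[0.105,0,0]]}' >/dev/null; python3 m.py
python3 -m jog '{"translation":[[0,0,0],[0,0,0],[0,0,0]],"turn":[[0.05,0,0],[0.105,0,0],[0.105,0,0]]}' >/dev/null; python3 m.py
python3 -m jog '{"translation":[[0,0,0],[0,0,0],[0,0,0]],"turn":[[0.05,0,0],[0.105,0,0],[0.105,0,0]]}' >/dev/null; python3 m.py
python3 -m jog '{"translation":[[0,0,0],[0,0,0],[0,0,0]],"turn":[[0.05,0,0],[0.105,0,0],[0.105,0,0]]}' >/dev/null; python3 m.py
```

```text
t 16.55 turned 0.0 Mz -0.005 F [-0.3  1.2  1. ] w 0.159
t 16.93 turned 6.0 Mz 0.185 F [-1.5  0.8  0.6] w 0.157
t 17.30 turned 11.9 Mz 0.116 F [-0.3  0.1  1. ] w 0.163
t 17.68 turned 17.9 Mz 0.060 F [-0.2  0.9  1.5] w 0.156
t 18.05 turned 23.9 Mz 0.132 F [-0.4 -0.2  0.7] w 0.160
```

First stop reached: peak 0.185 at 6°, least 0.06 at 18°, rising at 24°. Same for the second and third, the last one checked before finishing.

```bash
python3 -m jog '{"translation":[[0,0,0],[0,0,0],[0,0,0]],"turn":[[0.05,0,0],[0.105,0,0],[0.105,0,0]]}' >/dev/null; python3 m.py
python3 -m jog '{"translation":[[0,0,0],[0,0,0],[0,0,0]],"turn":[[0.05,0,0],[0.105,0,0],[0.105,0,0]]}' >/dev/null; python3 m.py
python3 -m jog '{"translation":[[0,0,0],[0,0,0],[0,0,0]],"turn":[[0.05,0,0],[0.105,0,0],[0.105,0,0]]}' >/dev/null; python3 m.py
python3 -m jog '{"translation":[[0,0,0],[0,0,0],[0,0,0]],"turn":[[0.05,0,0],[0.105,0,0],[0.105,0,0]]}' >/dev/null; python3 m.py
python3 -m jog '{"translation":[[0,0,0],[0,0,0],[0,0,0]],"turn":[[0.05,0,0],[0.105,0,0],[0.105,0,0]]}' >/dev/null; python3 m.py
python3 -m jog '{"translation":[[0,0,0],[0,0,0],[0,0,0]],"turn":[[0.05,0,0],[0.105,0,0],[0.105,0,0]]}' >/dev/null; python3 m.py
python3 -m jog '{"translation":[[0,0,0],[0,0,0],[0,0,0]],"turn":[[0.05,0,0],[0.105,0,0],[0.105,0,0]]}' >/dev/null; python3 m.py
```

```text
t 18.43 turned 29.9 Mz 0.183 F [ 0.3 -1.1  1. ] w 0.161
t 18.80 turned 35.9 Mz 0.184 F [-0.3 -1.3  1.2] w 0.157
t 19.18 turned 42.0 Mz 0.024 F [-0.4 -1.6  0.8] w 0.157
t 19.55 turned 48.0 Mz 0.074 F [ 0.3 -1.8 -0.2] w 0.158
t 19.93 turned 54.0 Mz 0.160 F [ 0.5 -2.3 -0.1] w 0.160
t 20.30 turned 60.0 Mz 0.114 F [ 1.3 -3.8  0.5] w 0.159
t 20.68 turned 66.0 Mz 0.084 F [ 1.1 -4.2 -0.4] w 0.158
```

```bash
python3 -m jog '{"translation":[[0,0,0],[0,0,0],[0,0,0]],"turn":[[0.05,0,0],[0.1,0,0],[0.102,0,0]]}' >/dev/null; python3 m.py
python3 -m jog '{"translation":[[0,0,0],[0,0,0]],"turn":[[0,0,0],[0,0,0]]}' >/dev/null; python3 m.py
python3 - <<'E'
from h import *
print(get_state()["joints"].round(2))
a,K,Rm,t=cam("side"); 
for r in trace("red_mount","side")[:1]: print(r["p"],r["pixel"],ray(r["pixel"],K,Rm,t,65))
kn=proj((606,-67,60),K,Rm,t).astype(int)
c1=cv2.resize(a[100:250,210:360],(400,400),interpolation=cv2.INTER_CUBIC)
b,K,Rm,t=cam("scene")
for r in trace("red_mount","scene")[:1]: print(r["p"],r["pixel"],ray(r["pixel"],K,Rm,t,65))
c2=cv2.resize(b[120:270,280:430],(400,400),interpolation=cv2.INTER_CUBIC)
save("w7",np.hstack([c1,c2]))
a8=np.radians(8.74);R2=np.array([[np.cos(a8),-np.sin(a8)],[np.sin(a8),np.cos(a8)]])
print("lens",np.array([605.2,68.5])+R2@[0,140])
E
```

```text
t 21.05 turned 71.9 Mz 0.137 F [ 1.  -5.5 -1.1] w 0.160
t 21.30 turned 71.8 Mz 0.080 F [ 1.1 -4.4 -0.2] w 0.160
[ 0.21  0.42 -0.34  0.   -0.81 -2.25]
lens [583.92687649 206.87432643]
```

View pics/w7.png

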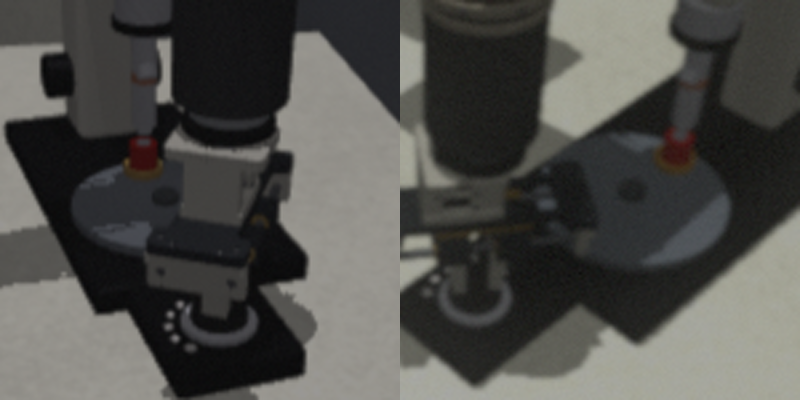

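The mount is upright in its ring, directly under the lens in both views; the jaws hold the knob. A numeric check of the ring's position against the third stop:

Run:
```python
from h import *
a8=np.radians(8.74);R2=np.array([[np.cos(a8),-np.sin(a8)],[np.sin(a8),np.cos(a8)]])
hub=np.array([605.2,68.5])+R2@[0,70]
for n,box in (("side",(245,285,150,170)),("scene",(370,400,170,185))):
    im,K,Rm,t=cam(n); hsv=cv2.cvtColor(im,cv2.COLOR_RGB2HSV); x0,x1,y0,y1=box
    h=hsv.astype(int); m=np.zeros(im.shape[:2],bool)
    m[y0:y1,x0:x1]=((h[...,0]>170)|(h[...,0]<25))[y0:y1,x0:x1]&(h[...,1]>90)[y0:y1,x0:x1]&(h[...,2]>45)[y0:y1,x0:x1]
    ys,xs=np.nonzero(m); print(n,"red+brass px",len(xs),"x",xs.min(),xs.max(),"mid",xs.mean().round(1),"bottom",ys.max())
    for k in (68,70,72,74,76):
        w=np.radians(k*2.5); q=hub+R2@[-70*np.sin(w),-70*np.cos(w)]
        print(k,proj([*q,50],K,Rm,t).round(1),proj([*q,81],K,Rm,t).round(1))
```

```text
side red+brass px 166 x 256 270 mid 263.2 bottom 166
68 [259.8 163.6] [259.8 153.6]
70 [261.8 163.2] [261.7 153.3]
72 [263.8 162.9] [263.8 153. ]
74 [265.8 162.6] [265.8 152.7]
76 [267.9 162.5] [267.9 152.6]
scene red+brass px 176 x 375 390 mid 383.2 bottom 184
68 [379.2 177.3] [381.  168.7]
70 [381.1 178.2] [383.  169.6]
72 [383.  179.2] [384.9 170.6]
74 [384.7 180.3] [386.6 171.7]
76 [386.3 181.5] [388.3 172.8]
```

```bash
python3 m.py; python3 -c "
from cell import sign_off; print(sign_off())"; python3 m.py
```

```text
t 21.60 turned 71.8 Mz 0.091 F [ 0.3 -5.3 -0.3] w 0.157
the job is handed in; nothing more can be done
None
the job is handed in; nothing more can be done
```

The red mount stands in the brass pocket, and the black knob has been turned clockwise to the third stop. I handed the job in at 21.6 s with the knob still gripped at 40 N.

**Last checks:**
- The gripper had turned 71.8° against a target of 72°.
- Judging by where the ring and mount appear in the side and scene pictures, the knob is at about 71–72°. The mount is upright under the lens in both views.
- Side force on the wrist was about 5 N, and the grip width stayed steady at 14 mm (the bar is 14 mm thick).
- The click pattern was clear for the first stop. It was noisier for the second and third, but still matched a count of three. At the third stop the moment read 0.14 N m, then 0.08–0.09 N m while holding.

**What disagreed:**
- The fingertips turned out to be about 14 mm behind the reported TCP, not 11 mm ahead of it as stated. Because of this my first grasp closed just above the red mount; the mount did not move, and the second grasp, 11 mm lower, held.
- The last side and scene detections of the red mount came back empty, so I checked by colour instead.
- I did not re-measure the other mounts, the petri dish and the slide box at the end. No unexpected contact force showed at any reading.

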